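# Hang the flow cups on the drip rail under the right strip

### The arm

A 6-joint arm with a two-finger parallel gripper is mounted at the origin on the work surface. World frame = base frame: x ahead of the robot, y to its left, z up, the work surface at z = 0. Lengths are in mm, angles in rad, forces in N, time in s.
With the tool pointing down it reaches from about 275 to 825 mm from the base axis. Payload 5.2 kg.
Tool frame: the origin (TCP) lies midway between the tips of the shut fingers; the grasp point (between the pads) lies 19 mm behind it; z points along the fingers, y is the direction in which the jaws open and shut (so a half turn about z gives the same grasp; the last joint's range is limited). The gripper opens to 93 mm and grips with 3 to 60 N. Pads are 15 mm wide; open, the fingers measure 128 mm over their backs; the gripper's body (75 mm by 188 mm) begins 65 mm behind the grasp point.
Start: joints at [-1.486, 0.259, 1.535, -0, 1.348, -0.203], TCP at [156.135, -527.377, 218.653] pointing down, gripper open.
Joint ranges: [-3.14, 3.14], [-0.91, 2.08], [0.19, 2.58], [-1.22, 4.36], [0.22, 2.71], [-3.12, 3.12]. Speed limits (rad/s): [2.57, 2.57, 3.14, 3.14, 3.14, 3.14].

### API

Orientations are given as a unit quaternion [x, y, z, w].
In Python, from workcell import move_to, line_to, goto_joints, gripper_open, gripper_close, pause, inverse_kinematics, read_state, snapshot, camera_info, Unreachable, finish_job, trace gives the robot as it stands. Calls block until the motion is done:
- move_to(position, orientation): joint-space move of the TCP to a pose.
- line_to(position, orientation=None, max_speed=150, stop_force=None): straight line of the TCP; orientation=None keeps the orientation; max_speed is the mean speed in mm/s. With stop_force (N) it stops when the force on the tool has changed by that much, and returns True; else False.
- goto_joints(angles): joint-space move.
- gripper_open() and gripper_close(strength=None): open the fingers fully, or close them until they stop; strength is the grip in N (None keeps the last).
- pause(seconds).
- inverse_kinematics(position, orientation): joint angles nearest the present ones, or None.
- read_state(): the state.
- snapshot(name): name is "scene" or "side" or "wrist"; returns the picture (384x512x3 uint8, blue, green, red); there is no depth.
- camera_info(name): a dict with "fx", "fy", "cx", "cy" (pixels), "eye" and "rotation" of the camera in the world. Camera axes: x right, y down, z forward; pixel columns grow to the right and rows downward; lengths in mm; the calibration is good to about 2 mm. A picture is of the moment at which its call begins: read the wrist's pose just before it. camera_info takes no time and is no camera call; for the wrist camera it gives the pose at the moment of the call.
A pose or a line that the arm cannot do raises Unreachable and nothing moves.
- finish_job(): hands the job in, once; it reports no verdict.
Trained networks look in the newest picture that a camera, given by its name, has taken for a name from the list of things; names that differ only in an ending like _2 or _b are one class to them, and where a whole thing is asked for, a point or a joint stands for the part that bears it (a point fixed in the world has none). Each returns a list of dicts, best first, with "p" (0 to 1); they miss things now and then, are a little off and sometimes report something else, mostly with a low value. They report only what shows in the picture. A call takes as long as a camera call. They do not tell look-alikes from the thing itself.
- trace(camera, thing): "mask" (384x512 bool, what is visible of it) and "position" ([column, row] in pixels, amid what is visible of it).
The state is a dict: "time": time; "joint_pos": joint angles; "joint_vel": joint speeds; "joint_efforts": joint torques, N m; "position": TCP position; "orientation": TCP orientation; "ft_force": force on the tool from outside, world axes, zero at the start; "moment": the same for the moment, N m; "width": finger opening in mm.
Only numpy, scipy, OpenCV 4.12 (cv2) and the standard library are available. Lean on these libraries where they do the work, as an engineer would, in place of code of your own. Each camera call takes 0.05 s, during which the arm holds its last target. There are 200 camera calls.

### The job

Hang all the rinsed flow cups on the drip rail by their hooks, putting each over the rail at the open gap in the middle and sliding it along: orange cups (solvent) to the orange strip at the extraction nozzle, blue cups (water) to the blue strip, each cup hanging below the strip's length. Bring the drip tray squarely under the orange strip, centred, with its handle towards you. When cups and tray are all in place, throw the green lever to switch the extraction on; leave the jar, the can and the stack of plastic cups where they are.

Things in the scene. Friction and masses are not known exactly. Their poses are not given: they have to be found in the camera images.
- rail: steel drip rail: bar 12 mm in diameter, 620 mm long, along this frame's y, its top 177 mm above the bench. Origin: on the bench straight under the bar's middle; x points across the bar, away from the robot; z up. Posts stand 130 mm behind the bar at its ends, with arms forward at y = +300 and -300 mm; the bench under the bar is free.
- gap (a point): top of the rail bar at its middle, in the open loading gap (72 mm free either way along the bar). From 72 to 282 mm either side, aluminium hold-down bars 14 mm wide run above the bar: underside 14 mm, upper face 23 mm above the rail's top (strips included). A hook slides along under them but goes over the rail only in the gap.
- hood: white extraction nozzle and orange strip, at the left or right end of the rail. Origin: on the bench straight under the middle of the strip and the bar; axes parallel to the rail's. The strip is 180 mm long along y, on the hold-down bar. The nozzle stands 190 mm behind the bar (+x), its mouth 120 mm behind the bar; it is 140 mm tall.
- air_end: blue strip, 180 mm long along y, on the hold-down bar of the rail's other end. Origin: on the bench straight under the middle of the strip, under the rail bar; axes parallel to the rail's.
- tray_fin (a point): point in the black fin handle of the drip tray, 30 mm above the bench, 120 mm to -x of the tray's centre. Fin 12 mm thick along y, 45 mm tall, 90 mm long along x (its free end is 25 mm to -x of this point). Axes are the tray's; +x points from the fin to the tray. Pinch the fin from above and drag.
- tray: grey drip tray, 110 mm (x) by 190 mm (y), walls 20 mm high, 0.25 kg, loose on the bench near the rail's middle; origin at the centre of its underside, axes as tray_fin
- fan (a joint): green toggle lever of the extraction fan, rad: 0 = off, leaning to the -x side of its housing; 1.0 = on, thrown over to the +x side. It stays where it is left; a push of a few N moves it.
- fan_tip (a point): tip of that lever (about 80 mm long)
- fan_base: housing of the fan lever: grey block fixed on the bench; origin at its underside's centre, the lever pivots above it about this frame's y and is thrown towards this frame's +x
- jar: white plastic jar, 68 mm wide, 110 mm tall, a bystander; origin under its centre
- can: steel can, 76 mm wide, 100 mm tall, a bystander; origin under its centre
- stack: stack of white plastic cups, 72 mm wide, about 140 mm tall, a bystander; origin under its centre
- orange1_grip (a point): centre of the orange grip block on top of a flow cup; block 12 mm along x, 22 along y, 30 along z. It lies 169 mm above the cup's underside, 16 mm to -x of the cup's axis. z up; at the start +x is within 0.5 rad of world +x. Hung on the rail, this point is 52 mm above the rail's top, 16 mm to the robot's side. A 6 mm wire stem runs from the block straight down to the cup. May be absent.
- orange1: orange flow cup, loose: 48 mm wide, 58 mm tall, 184 mm overall, orange band, 0.18 kg. Origin: centre of its underside, axes as its grip's. Its hook (6 mm wire) goes from the stem (16 mm to -x of the axis) over to +x: underside peaks on the axis, 115 mm above the origin, and rests there on the rail; the tip is 16 mm to +x and ends 20 mm below the peak. Inside width 26 mm.
- orange2_grip (a point): centre of the orange grip block on top of a flow cup; block 12 mm along x, 22 along y, 30 along z. It lies 169 mm above the cup's underside, 16 mm to -x of the cup's axis. z up; at the start +x is within 0.5 rad of world +x. Hung on the rail, this point is 52 mm above the rail's top, 16 mm to the robot's side. A 6 mm wire stem runs from the block straight down to the cup. May be absent.
- orange2: orange flow cup, loose: 48 mm wide, 58 mm tall, 184 mm overall, orange band, 0.18 kg. Origin: centre of its underside, axes as its grip's. Its hook (6 mm wire) goes from the stem (16 mm to -x of the axis) over to +x: underside peaks on the axis, 115 mm above the origin, and rests there on the rail; the tip is 16 mm to +x and ends 20 mm below the peak. Inside width 26 mm.
- orange3_grip (a point): centre of the orange grip block on top of a flow cup; block 12 mm along x, 22 along y, 30 along z. It lies 169 mm above the cup's underside, 16 mm to -x of the cup's axis. z up; at the start +x is within 0.5 rad of world +x. Hung on the rail, this point is 52 mm above the rail's top, 16 mm to the robot's side. A 6 mm wire stem runs from the block straight down to the cup. May be absent.
- orange3: orange flow cup, loose: 48 mm wide, 58 mm tall, 184 mm overall, orange band, 0.18 kg. Origin: centre of its underside, axes as its grip's. Its hook (6 mm wire) goes from the stem (16 mm to -x of the axis) over to +x: underside peaks on the axis, 115 mm above the origin, and rests there on the rail; the tip is 16 mm to +x and ends 20 mm below the peak. Inside width 26 mm.
- blue1_grip (a point): centre of the blue grip block on top of a flow cup; block 12 mm along x, 22 along y, 30 along z. It lies 169 mm above the cup's underside, 16 mm to -x of the cup's axis. z up; at the start +x is within 0.5 rad of world +x. Hung on the rail, this point is 52 mm above the rail's top, 16 mm to the robot's side. A 6 mm wire stem runs from the block straight down to the cup. May be absent.
- blue1: blue flow cup, loose: 48 mm wide, 58 mm tall, 184 mm overall, blue band, 0.18 kg. Origin: centre of its underside, axes as its grip's. Its hook (6 mm wire) goes from the stem (16 mm to -x of the axis) over to +x: underside peaks on the axis, 115 mm above the origin, and rests there on the rail; the tip is 16 mm to +x and ends 20 mm below the peak. Inside width 26 mm.
- blue2_grip (a point): centre of the blue grip block on top of a flow cup; block 12 mm along x, 22 along y, 30 along z. It lies 169 mm above the cup's underside, 16 mm to -x of the cup's axis. z up; at the start +x is within 0.5 rad of world +x. Hung on the rail, this point is 52 mm above the rail's top, 16 mm to the robot's side. A 6 mm wire stem runs from the block straight down to the cup. May be absent.
- blue2: blue flow cup, loose: 48 mm wide, 58 mm tall, 184 mm overall, blue band, 0.18 kg. Origin: centre of its underside, axes as its grip's. Its hook (6 mm wire) goes from the stem (16 mm to -x of the axis) over to +x: underside peaks on the axis, 115 mm above the origin, and rests there on the rail; the tip is 16 mm to +x and ends 20 mm below the peak. Inside width 26 mm.
Mind the look-alikes: they are no part of the job. Leave any pink or yellow look-alike of the blue2 alone. Several things have the shape of the fan_base; the one meant has the colours described above.

How it is judged:
By the outcome, as a careful person would: the job done as asked, in the order asked, and still so for the second after the job is handed in, with the robot touching nothing.
Of orange1, orange2, orange3 only 2 to 3 are there at a start; the rules pass over those that are not, and their reading is None.
Of blue1, blue2 only 1 to 2 are there at a start; the rules pass over those that are not, and their reading is None.
At some moment in a run one of tray may be knocked a few centimetres aside while the robot is not near it.
It also fails if it takes over 210 s, if anything falls off the work surface, if the arm or the gripper's body presses on something with over 40 N, if the wrist force passes 120 N, or if a joint passes its speed limit or range.

## Working session

There is one attempt and no reset: what is moved stays moved. The work goes in short steps, each a Python script; the robot and the scene stay as the last script left them, time stands still between calls to the robot, and variables do not carry over. Pictures are saved under pics/ and viewed, about 12 in all and at most 16, crops included, and the job is handed in when it is done.

```bash
ls; mkdir -p pics
python3 - <<'E'
from workcell import *
import cv2,numpy as np
a=snapshot("scene");b=snapshot("side")
cv2.imwrite("pics/s1.png",a);cv2.imwrite("pics/d1.png",b)
for c in("scene","side","wrist"):
    print(c,camera_info(c))
for c in ("scene","side"):
  for t in ("rail","hood","air_end","tray","tray_fin","fan_base","fan_tip","orange1","orange1_grip","blue1","blue1_grip","jar","can","stack"):
    print(c,t,[(np.round(r["position"]).tolist(),round(r["p"],2),int(r["mask"].sum())) for r in trace(c,t)])
print(read_state())
E
```

```text
pics
scene {'fx': 446.9988712445591, 'fy': 446.9988712445591, 'cx': 254.82649098455266, 'cy': 195.2452829680185, 'eye': array([1697.77598029,  472.9467707 , 1092.86401939]), 'rotation': array([ 0.51440273,  0.72965302, -0.3717147 , -0.25460651])}
side {'fx': 407.51418499477415, 'fy': 407.51418499477415, 'cx': 249.95359584119748, 'cy': 185.19637344321882, 'eye': array([ 432.16659088, 1073.01962386,  906.239833  ]), 'rotation': array([-0.02648459,  0.89240924, -0.45018728,  0.01535331])}
wrist {'fx': 278.28576714153047, 'fy': 278.28576714153047, 'cx': 254.52435941787834, 'cy': 188.6673773710141, 'eye': array([ 230.67125802, -504.84722076,  384.03108245]), 'rotation': array([ 0.7931129 , -0.59206271, -0.08616404,  0.11405891])}
scene rail [([265.0, 227.0], 0.82, 1966)]
scene hood []
scene air_end [([289.0, 226.0], 0.85, 376)]
scene tray [([238.0, 249.0], 0.71, 1599)]
scene tray_fin [([236.0, 255.0], 0.75, 1573)]
scene fan_base [([358.0, 227.0], 0.72, 118), ([385.0, 227.0], 0.7, 344)]
scene fan_tip [([359.0, 218.0], 0.64, 66), ([384.0, 210.0], 0.47, 81)]
scene orange1 [([201.0, 184.0], 0
[... 1522 characters left out ...]
18, 469)]
{'time': 1.5, 'joint_pos': array([-1.48582893e+00,  2.58617641e-01,  1.53497999e+00, -4.03006932e-05,
        1.34798053e+00, -2.02813117e-01]), 'joint_vel': array([ 0.00127181,  0.00034541,  0.00035573,  0.00070151,  0.00081186,
       -0.00104315]), 'joint_efforts': array([ 5.94818198e-05, -4.37194848e+01, -2.84304696e+01,  7.19158142e-02,
        3.12971673e-02,  1.77299574e-05]), 'position': array([ 156.1066949 , -527.4005179 ,  218.65128282]), 'orientation': array([ 9.89665007e-01,  1.43398651e-01, -2.00450734e-05,  6.07997355e-06]), 'ft_force': array([ 0.28098657,  0.12382238, -0.45927038]), 'moment': array([ 0.03322834, -0.04249911,  0.01139508]), 'width': 92.82987592516442}
```

Run:
```python
import cv2
a=cv2.imread("pics/s1.png")[140:300,110:430];b=cv2.imread("pics/d1.png")[100:370,60:380]
cv2.imwrite("pics/s1c.png",cv2.resize(a,None,fx=2.5,fy=2.5,interpolation=cv2.INTER_CUBIC))
cv2.imwrite("pics/d1c.png",cv2.resize(b,None,fx=2.2,fy=2.2,interpolation=cv2.INTER_CUBIC))
```

```text
(no output)
```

View pics/s1c.png

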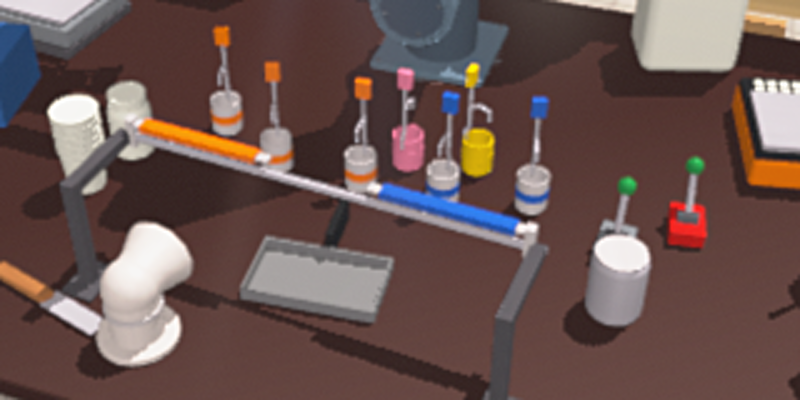

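View pics/d1c.png

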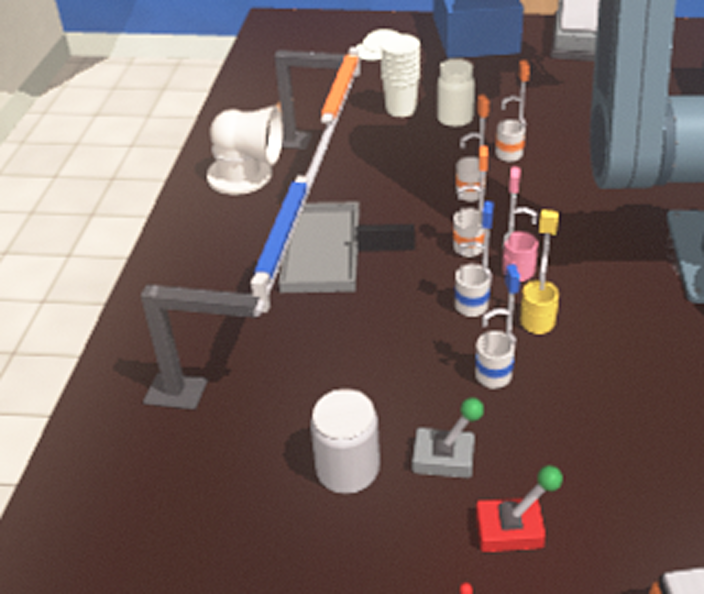

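Seven cups: orange ×3, blue ×2, plus pink and yellow decoys. The grey-based lever is the target and the red-based one a decoy. The hood is at the −y end.

```bash
cat > h.py <<'E'
from workcell import *
import cv2,numpy as np
from scipy.spatial.transform import Rotation as R
from scipy.optimize import least_squares
def proj(ci,P):
    p=R.from_quat(ci["rotation"]).inv().apply(np.atleast_2d(P)-ci["eye"])
    return np.c_[ci["fx"]*p[:,0]/p[:,2]+ci["cx"],ci["fy"]*p[:,1]/p[:,2]+ci["cy"]]
def ray(ci,px):
    return R.from_quat(ci["rotation"]).apply([(px[0]-ci["cx"])/ci["fx"],(px[1]-ci["cy"])/ci["fy"],1])
def on_z(ci,px,z):
    d=ray(ci,px);return ci["eye"]+d*(z-ci["eye"][2])/d[2]
def tri(obs):
    f=lambda P:np.concatenate([(proj(c,P)[0]-px) for c,px in obs])
    s=least_squares(f,[500,0,100]);return s.x,np.abs(s.fun).max()
def blobs(img,col,amin=8):
    h=cv2.cvtColor(img,cv2.COLOR_BGR2HSV)
    lo,hi={"orange":((8,170,120),(16,255,255)),"blue":((106,150,80),(122,255,255)),"green":((50,120,50),(75,255,255))}[col]
    m=cv2.inRange(h,lo,hi)
    n,l,s,c=cv2.connectedComponentsWithStats(m)
    return [(c[i].round(1).tolist(),int(s[i,4])) for i in range(1,n) if s[i,4]>=amin],l
E
python3 - <<'E'
from h import *
S=camera_info("scene");D=camera_info("side")
a=cv2.imread("pics/s1.png");b=cv2.imread("pics/d1.png")
bl={c:{"S":blobs(a,c)[0],"D":blobs(b,c)[0]} for c in("orange","blue","green")}
s=lambda x,y:np.array((110+x/2.5,140+y/2.5));d=lambda x,y:np.array((60+x/2.2,100+y/2.2))
def ref(p,col,k):
    if not col: return p
    q=[np.array(c) for c,_ in bl[col][k]];
    q=min(q,key=lambda c:np.linalg.norm(c-p)); 
    return q if np.linalg.norm(q-p)<4 else p
pts={"O1g":("orange",(222,36),(524,71)),"O2g":("orange",(272,72),(483,107)),"O3g":("orange",(363,88),(483,158)),
"B1g":("blue",(451,103),(488,215)),"B2g":("blue",(540,107),(513,279)),"pg":(0,(405,79),(515,180)),"yg":(0,(472,76),(548,222)),
"O1b":("orange",(226,121),(511,142)),"O2b":(0,(277,160),(470,182)),"O3b":("orange",(360,174),(468,240)),"B1b":("blue",(442,192),(472,299)),"B2b":("blue",(531,203),(494,367)),
"strO":("orange",(200,142),(342,89)),"strB":("blue",(448,208),(280,233)),"green":("green",(627,186),(473,409)),"red":("green",(695,166),(550,478)),
"rodend+":(0,(530,234),(262,284)),"rodend-":(0,(135,125),(354,55)),
"O strip L":(0,(140,122),(350,60)),"O strip R":(0,(265,158),(328,118)),"Bs L":(0,(375,188),(302,182)),"Bs R":(0,(520,230),(262,275)),
"fanbase":(0,(617,232),(444,452)),
"jar":(0,(128,92),(457,75)),"stack":(0,(77,108),(400,45)),"can":(0,(620,255),(344,410))}
for n,(c,p,q) in pts.items():
    P,e=tri([(S,ref(s(*p),c,"S")),(D,ref(d(*q),c,"D"))]);print(n,P.round(0),round(e,1))
for n,p in {"tl":(268,238),"tr":(393,257),"br":(376,316),"bl":(242,295),}.items(): print("tray top S",n,on_z(S,s(*p),20).round())
for n,p in {"a":(308,203),"b":(358,203),"c":(358,289),"d":(282,289)}.items(): print("tray top D",n,on_z(D,d(*p),20).round())
print("fin D",on_z(D,d(412,236),45).round(),on_z(D,d(358,236),45).round())
E
```

```text
O1g [ 337. -271.  166.] 0.7
O2g [ 404. -154.  163.] 0.6
O3g [406.  -5. 164.] 1.2
B1g [401. 127. 169.] 0.3
B2g [369. 252. 167.] 0.6
pg [361.  46. 166.] 0.3
yg [320. 139. 166.] 0.2
O1b [ 353. -268.   15.] 0.3
O2b [ 423. -147.   14.] 0.8
O3b [422.  -5.  12.] 0.6
B1b [415. 126.   9.] 0.4
B2b [383. 257.   7.] 0.9
strO [ 631. -165.  183.] 0.6
strB [661. 202. 193.] 1.1
green [414. 395.  94.] 0.5
red [330. 480.  90.] 0.5
rodend+ [666. 305. 188.] 0.3
rodend- [ 624. -263.  189.] 0.2
O strip L [ 627. -251.  193.] 1.4
O strip R [639. -59. 192.] 0.0
Bs L [651. 101. 191.] 0.5
Bs R [668. 293. 192.] 0.1
fanbase [443. 399.  23.] 2.1
jar [ 449. -384.   97.] 1.7
stack [ 558. -405.  139.] 0.5
can [561. 408.  94.] 0.4
tray top S tl [609. -79.  20.]
tray top S tr [587. 104.  20.]
tray top S br [704. 120.  20.]
tray top S bl [727. -65.  20.]
tray top D a [684. -72.  20.]
tray top D b [603. -76.  20.]
tray top D c [580. 127.  20.]
tray top D d [689. 133.  20.]
fin D [508.  33.  45.] [589.  38.  45.]
```

```bash
cat >> h.py <<'E'
def quat(yaw):  # tool down, tool y (jaw axis) at angle yaw+pi/2... tool x at angle yaw
    return (R.from_euler("z",yaw)*R.from_euler("x",np.pi)).as_quat()
def ik(p,yaw): return inverse_kinematics(p,quat(yaw))
E
python3 - <<'E'
from h import *
for y in (np.pi/2,-np.pi/2):
    for p in ([406,-5,150],[600,20,210],[630,-230,260],[337,-271,150],[369,252,150],[655,250,260]):
        q=ik(p,y); print(round(y,2),p,None if q is None else np.round(q,2))
move_to([540,20,400],quat(0))
c=camera_info("wrist");a=snapshot("wrist");cv2.imwrite("pics/w1.png",a)
print(c, R.from_quat(c["rotation"]).as_matrix().round(2))
np.save("w1.npy",np.r_[c["eye"],c["rotation"]])
E
```

```text
1.57 [406, -5, 150] [-0.29  0.06  1.96  0.    1.12 -0.29]
1.57 [600, 20, 210] [-0.15  0.35  1.42  0.    1.36 -0.15]
1.57 [630, -230, 260] [-0.52  0.46  1.14  0.    1.54 -0.52]
1.57 [337, -271, 150] [-0.94  0.11  1.9   0.    1.13 -0.94]
1.57 [369, 252, 150] [ 0.35  0.14  1.87 -0.    1.14  0.35]
1.57 [655, 250, 260] [ 0.21  0.52  1.05 -0.    1.58  0.21]
-1.57 [406, -5, 150] [-0.29  0.06  1.96 -0.    1.12  2.85]
-1.57 [600, 20, 210] [-0.15  0.35  1.42 -0.    1.36  2.99]
-1.57 [630, -230, 260] [-0.52  0.46  1.14 -0.    1.54  2.63]
-1.57 [337, -271, 150] [-0.94  0.11  1.9  -0.    1.13  2.21]
-1.57 [369, 252, 150] [ 0.35  0.14  1.87  0.    1.14 -2.79]
-1.57 [655, 250, 260] [ 0.21  0.52  1.05  0.    1.58 -2.94]
{'fx': 278.28576714153047, 'fy': 278.28576714153047, 'cx': 254.52435941787834, 'cy': 188.6673773710141, 'eye': array([617.90832729,  19.12187495, 565.66649709]), 'rotation': array([-0.69948209,  0.70011138,  0.10132851, -0.10149576])} [[-0.   -0.96 -0.28]
 [-1.    0.   -0.  ]
 [ 0.    0.28 -0.96]]
```

View pics/w1.png

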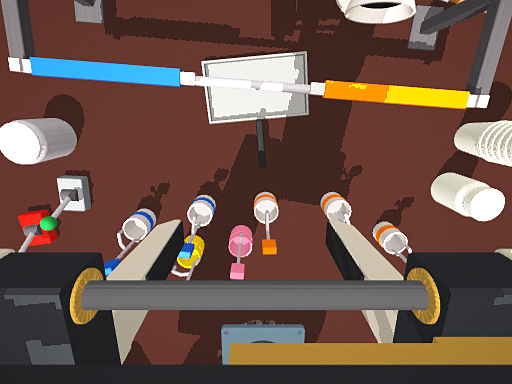

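The whole rail is visible: blue strip from column 31 to 181, orange from 325 to 470, the tray around (257,87) with its fin at about (262,145). I'll fit the rail pose and tray from this.

Run:
```python
from h import *
v=np.load("w1.npy");c=camera_info("wrist");c["eye"]=v[:3];c["rotation"]=v[3:]
a=cv2.imread("pics/w1.png");h=cv2.cvtColor(a,cv2.COLOR_BGR2HSV)
roi=np.zeros(a.shape[:2],np.uint8);roi[45:118]=255
for n,lo,hi in(("blue",(95,120,100),(115,255,255)),("orange",(8,150,120),(32,255,255))):
    m=cv2.inRange(h,lo,hi)&roi
    n_,l,s,ce=cv2.connectedComponentsWithStats(m);i=1+s[1:,4].argmax()
    r=cv2.minAreaRect(np.argwhere(cv2.morphologyEx((m>0).astype(np.uint8),cv2.MORPH_CLOSE,np.ones((5,5))))[:,::-1].astype(np.float32))
    bx=cv2.boxPoints(r);W=np.array([on_z(c,p,200) for p in bx])
    print(n,bx.round(1).tolist(),W.round(1).tolist(),"centre",W.mean(0).round(1), on_z(c,r[0],200).round(1))
for n,p,z in (("gapB",(195,80),200),("gapO",(312,88),200)): print(n,on_z(c,p,z).round(1))
for n,p in (("tA",(202,64)),("tB",(306,52)),("tC",(309,114)),("tD",(209,124))): print(n,on_z(c,p,20).round(1))
print("fin end",on_z(c,(262,167),45).round(1),on_z(c,(261,119),45).round(1))
for n,p in (("lever base",(73,180)),("jar",(467,190))):print(n,on_z(c,p,40).round())
```

```text
blue [[27.600000381469727, 74.30000305175781], [29.100000381469727, 55.900001525878906], [182.39999389648438, 68.4000015258789], [180.89999389648438, 86.69999694824219]] [[655.6, 296.1, 200.0], [676.1, 289.6, 200.0], [662.2, 106.5, 200.0], [641.2, 109.9, 200.0]] centre [658.8 200.5 200. ] [658.9 201.1 200. ]
orange [[321.8999938964844, 97.5], [323.29998779296875, 79.5], [469.20001220703125, 91.0], [467.79998779296875, 109.0]] [[628.3, -65.2, 200.0], [649.3, -65.5, 200.0], [635.9, -247.6, 200.0], [614.4, -250.5, 200.0]] centre [ 632.  -157.2  200. ] [ 632.1 -156.7  200. ]
gapB [648.9  92.1 200. ]
gapO [639.5 -52.2 200. ]
tA [691.2 113.7  20. ]
tB [710.8 -73.1  20. ]
tC [603.8 -84.3  20. ]
tD [585.5 106.   20. ]
fin end [506.9   4.8  45. ] [595.7   7.2  45. ]
lever base [480. 373.  40.]
jar [ 459. -400.   40.]
```

Run:
```python
from h import *
move_to([406,-5,270],quat(np.pi/2))
c=camera_info("wrist");a=snapshot("wrist");cv2.imwrite("pics/w2.png",a)
np.save("w2.npy",np.r_[c["eye"],c["rotation"]])
print(blobs(a,"orange",20)[0]); print(proj(c,[[406,-5,184],[406,-5,169],[412,-5,184],[406,6,184]]).round(1), read_state()["time"])
```

```text
[([263.5, 146.4], 38), ([254.2, 176.4], 53), ([256.7, 195.1], 38), ([263.7, 235.9], 123), ([260.9, 313.9], 31)]
[[255.1 192.7]
 [255.1 188.3]
 [261.4 192.7]
 [255.1 181.6]] 5.55
```

View pics/w2.png

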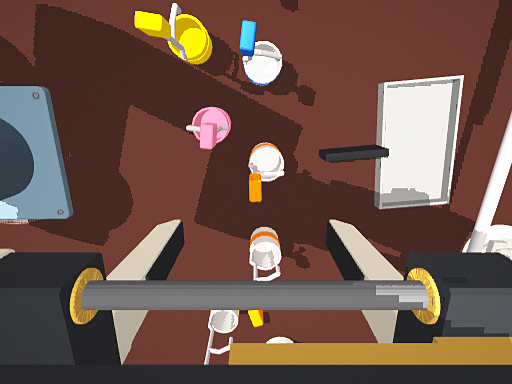

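O3 shows at about (255,187), as predicted, with its hook towards +x (yaw ≈ 0). I'll grasp and hang it.

```bash
cat >> h.py <<'E'
M=np.array([645.4,21.0]);RY=-0.0748
def rail(x,y,z):
    cs,sn=np.cos(RY),np.sin(RY);return [M[0]+cs*x-sn*y,M[1]+sn*x+cs*y,z]
F=lambda:read_state()["ft_force"].round(1)
def pick(x,y,yaw):
    q=quat(np.pi/2+yaw)
    line_to([x,y,250],q,250);line_to([x,y,150],q,120)
    gripper_close(25);print("grip",round(read_state()["width"],1),F())
    line_to([x,y,285],q,150);print("lift w",round(read_state()["width"],1),F(),round(read_state()["time"],1))
def hang_in(pre=-130):
    q=quat(np.pi/2+RY)
    line_to(rail(pre,0,285),q,250);line_to(rail(-16,0,250),q,150);print("over",F())
    s=line_to(rail(-16,0,204),q,25,stop_force=4);p=read_state()["position"];print("contact",s,p.round(1),F(),round(read_state()["time"],1));return p[2]
def slide(z,s):
    q=quat(np.pi/2+RY)
    line_to(rail(-16,0,z+3.5),q,40);st=line_to(rail(-16,s,z+3.5),q,110,stop_force=12);print("slide stopped",st,F())
    if st:return
    line_to(rail(-16,s,z-3),q,20,stop_force=2.5);print("set",read_state()["position"].round(1),F())
    gripper_open();line_to(rail(-16,s,300),q,150);print("t",round(read_state()["time"],1))
E
python3 - <<'E'
from h import *
pick(406,-4,0.0)
z=hang_in()
c=camera_info("wrist");cv2.imwrite("pics/w3.png",snapshot("wrist"));cv2.imwrite("pics/d3.png",cv2.resize(snapshot("side")[100:300,80:340],None,fx=3,fy=3))
E
```

```text
grip 11.7 [-0.2 -0.2  0.5]
lift w 12.2 [-0.4  0.  -2. ] 9.1
over [-0.4 -1.1 -0.9]
contact True [629.3  22.2 212.6] [-0.9  0.2  3.7] 12.0
```

View pics/d3.png

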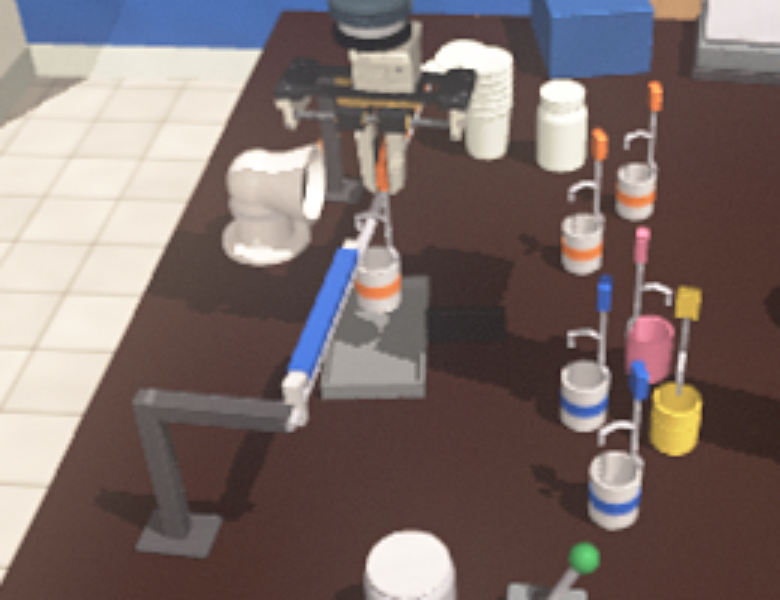

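View pics/w3.png

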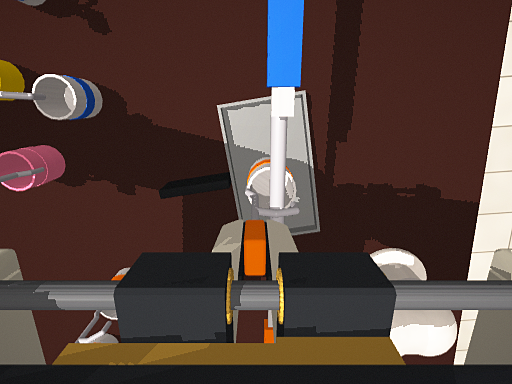

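The hook is over the bar: in the wrist view it spans columns 257–300 with the bar at 278, so it is centred. I'll slide it to the far orange slot.

Run:
```python
from h import *
slide(211.5,-177-57)
S=camera_info("scene");D=camera_info("side")
a=snapshot("scene");cv2.imwrite("pics/s4.png",a);b=snapshot("side")
A=cv2.resize(a[140:300,110:430],None,fx=2.4,fy=2.4);B=cv2.resize(b[100:250,150:380],(552,360))
cv2.imwrite("pics/s4c.png",A);
# next hover O2
move_to([404,-154,270],quat(np.pi/2))
c=camera_info("wrist");w=snapshot("wrist");cv2.imwrite("pics/w4.png",np.hstack([w[60:330,130:400],cv2.resize(b[100:280,180:330],(225,270))]))
print(proj(c,[404,-154,176]).round(),proj(c,rail(0,-234,62)).round())
```

```text
slide stopped False [ 0.1 -0.8 -2. ]
set [ 612.2 -211.   212.4] [-0.6  0.6  3.7]
t 16.9
[[255. 190.]] [[411. 206.]]
```

View pics/s4c.png

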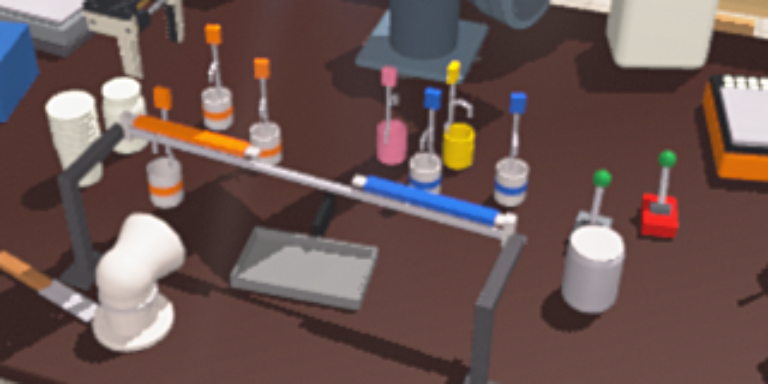

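View pics/w4.png

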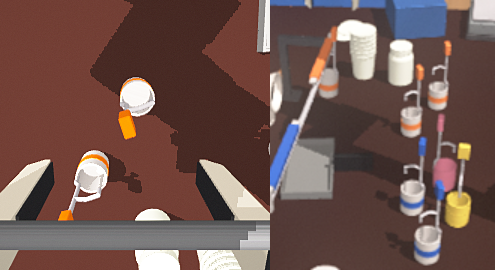

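O3 hangs at the far part of the orange strip. O2's block is at about (257,184), turned by about +0.26. I'll automate this block reading and use it for O2 and O1.

```bash
cat >> h.py <<'E'
def block(col,g,name=None):
    "hovered with tool yaw pi/2: find block near g -> (x,y,yaw)"
    c=camera_info("wrist");w=snapshot("wrist")
    if name: cv2.imwrite(name,w)
    h=cv2.cvtColor(w,cv2.COLOR_BGR2HSV)
    m=cv2.inRange(h,*(((8,170,100),(28,255,255)) if col=="orange" else ((95,150,80),(122,255,255))))
    n,l,s,ce=cv2.connectedComponentsWithStats(m);p=proj(c,[g[0],g[1],176])[0]
    cand=[i for i in range(1,n) if s[i,4]>100 and np.linalg.norm(ce[i]-p)<40]
    if not cand: print("no block",p,[(ce[i],s[i,4]) for i in range(1,n)]);return None
    i=min(cand,key=lambda i:np.linalg.norm(ce[i]-p))
    pts=np.argwhere(l==i)[:,::-1].astype(np.float32)
    bx=cv2.boxPoints(cv2.minAreaRect(pts));W=np.array([on_z(c,q,176)[:2] for q in bx])
    e=W[1]-W[0],W[2]-W[1];L=max(e,key=np.linalg.norm);L=L*np.sign(L[1])
    o=W.mean(0);yaw=np.arctan2(-L[0],L[1]);print(col,"block",o.round(1),"yaw",yaw.round(2),"size",[round(np.linalg.norm(k),1) for k in e]);return o[0],o[1],yaw
E
python3 - <<'E'
from h import *
b=block("orange",(404,-154))
assert abs(b[2]-.28)<.2
pick(*b);z=hang_in();assert 207<z<216
slide(211.5,-177)
move_to([337,-271,270],quat(np.pi/2));b=block("orange",(337,-271),"pics/w5.png")
E
```

```text
orange block [ 406. -148.] yaw 0.32 size [np.float64(13.4), np.float64(28.5)]
grip 11.5 [-0.6  1.4  0.5]
lift w 11.8 [ 0.7 -0.8 -0.7] 21.7
over [-0.1 -0.2 -1.5]
contact True [629.3  22.2 212.6] [-1.3 -0.   4.5] 25.0
slide stopped False [-0.3 -0.2 -1.1]
set [ 616.5 -153.9  212.4] [-0.3 -0.   4.4]
t 29.3
no block [254.82931845 190.42096898] [(array([496.404814  ,  76.82056893]), np.int32(457)), (array([483.0721393 , 122.20895522]), np.int32(402)), (array([509., 102.]), np.int32(5)), (array([266.73333333, 143.3       ]), np.int32(30)), (array([251., 150.]), np.int32(1)), (array([250. , 152.5]), np.int32(2)), (array([249., 158.]), np.int32(3)), (array([255.18367347, 177.20408163]), np.int32(98)), (array([249. , 186.5]), np.int32(2)), (array([250. , 191.5]), np.int32(2)), (array([261.09090909, 197.09090909]), np.int32(11)), (array([252.42857143, 198.57142857]), np.int32(7)), (array([511. , 234.5]), np.int32(2)), (array([510., 238.]), np.int32(3)), (array([507.4, 240.4]), np.int32(5)), (array([508.66666667, 244.33333333]), np.int32(3)), (array([511., 246.]), np.int32(1)), (array([ 85.07428
[... 699 characters left out ...]
33, 289.33333333]), np.int32(3)), (array([428.91666667, 299.04166667]), np.int32(24)), (array([434., 297.]), np.int32(1)), (array([433.5, 303.5]), np.int32(4)), (array([414.75, 311.25]), np.int32(4)), (array([420. , 313.5]), np.int32(6)), (array([425.25, 314.75]), np.int32(12)), (array([433., 314.]), np.int32(5)), (array([415., 315.]), np.int32(1)), (array([419.5, 319.5]), np.int32(2)), (array([429., 319.]), np.int32(1)), (array([429., 321.]), np.int32(1)), (array([317., 337.]), np.int32(1)), (array([324., 336.]), np.int32(1)), (array([327., 336.]), np.int32(1)), (array([382.58935428, 352.23856894]), np.int32(5730)), (array([304.5, 339. ]), np.int32(2)), (array([298.5, 340. ]), np.int32(2))]
```

```bash
sed -i 's/((8,170,100),(28,255,255))/((3,150,80),(28,255,255))/; s/    n,l,s,ce=cv2.connectedComponentsWithStats(m);p=proj/    m=cv2.morphologyEx(m,cv2.MORPH_CLOSE,np.ones((3,3)));n,l,s,ce=cv2.connectedComponentsWithStats(m);p=proj/' h.py
python3 - <<'E'
from h import *
b=block("orange",(337,-271))
assert b and abs(b[2]-.2)<.25
pick(*b);z=hang_in(-140);assert 207<z<216
slide(211.5,-177+57)
move_to([401,127,270],quat(np.pi/2));b=block("blue",(401,127),"pics/w6.png")
E
```

```text
orange block [ 337.8 -263.7] yaw 0.01 size [np.float64(14.3), np.float64(34.2)]
grip 12.1 [ 0.3 -0.3  0.1]
lift w 12.2 [ 0.6  0.5 -2.4] 34.1
over [-0.4 -0.9 -1.2]
contact True [629.3  22.2 212.6] [-0.7  1.   4.5] 38.0
slide stopped False [-0.  -0.5 -1.9]
set [620.8 -96.8 212.4] [-0.3 -0.2  3.9]
t 41.8
blue block [399.9 130.2] yaw -0.13 size [np.float64(28.1), np.float64(12.1)]
```

View pics/w6.png

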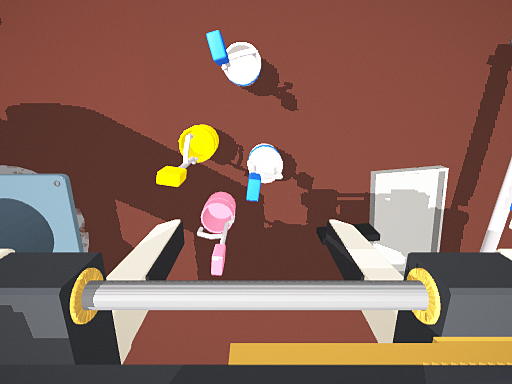

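The yellow block is about 56 mm from B1's block in −x, so open jaws along x would hit it. I'll grip B1 along its y instead, since the gaps in y are clear.

```bash
sed -i 's/^def pick(x,y,yaw):/OFF=[np.pi\/2]\ndef pick(x,y,yaw):/; s/quat(np.pi\/2+/quat(OFF[0]+/' h.py
python3 - <<'E'
from h import *
OFF[0]=0
pick(399.9,128.5,-.13);z=hang_in();assert 207<z<216
cv2.imwrite("pics/w7.png",snapshot("wrist"))
slide(211.5,215)
move_to([369,252,270],quat(np.pi/2));b=block("blue",(369,252),"pics/w8.png")
E
```

```text
grip 21.9 [ 0.4  0.1 -0.5]
lift w 21.6 [-1.  -0.  -3.1] 48.0
over [-0.8 -0.  -1.7]
contact True [629.3  22.2 212.4] [-0.4 -0.7  4.7] 51.1
slide stopped False [ 0.1 -0.  -3. ]
set [645.8 236.3 212.2] [-0.6 -0.7  4.4]
t 55.7
blue block [368.9 255.1] yaw 0.27 size [np.float64(13.2), np.float64(28.2)]
```

View pics/w8.png

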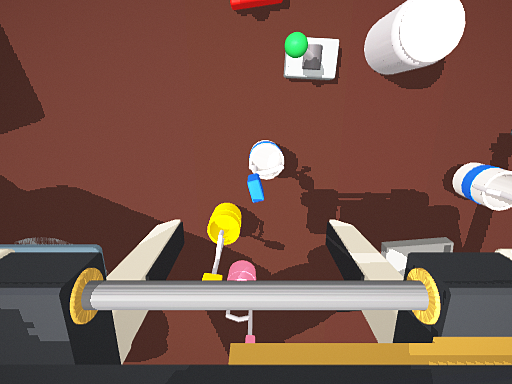

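B2's surroundings are clear. I'll hang it, then take an overview.

Run:
```python
from h import *
b=(368.9,254,.27)
pick(*b);z=hang_in();assert 207<z<216
slide(211.5,130)
move_to([520,0,400],quat(0))
c=camera_info("wrist");a=snapshot("wrist");cv2.imwrite("pics/w9.png",a);np.save("w9.npy",np.r_[c["eye"],c["rotation"]])
print(proj(c,[rail(-120,-177,30),rail(0,-177,0),rail(0,-177,200)]).round())
print([(np.round(r["position"]),r["p"]) for r in trace("wrist","tray")],[(np.round(r["position"]),r["p"]) for r in trace("wrist","tray_fin")])
```

```text
grip 12.3 [-0.2  0.6  0.7]
lift w 12.1 [-0.1 -0.1 -2.4] 60.8
over [-0.2  0.2 -2.2]
contact True [629.3  22.2 212.6] [-1.1  0.2  4.2] 64.3
slide stopped False [-0.  -0.9 -1.3]
set [639.5 151.1 212.3] [-1.   0.4  3.9]
t 68.2
[[331. 152.]
 [336.  88.]
 [382.  77.]]
[(array([250.,  82.]), 0.62)] [(array([251.,  81.]), 0.96), (array([ 29., 130.]), 0.27)]
```

View pics/w9.png

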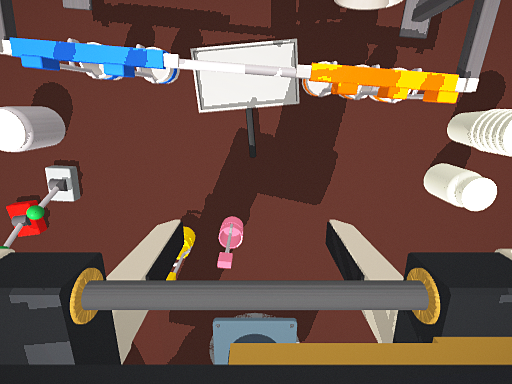

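All five cups hang under the right strips. The tray's top corners are (191,50), (297,39), (299,104), (200,113), and the fin runs from (247,108) to (252,157). I'll drag the tray with the tool turned by π so the camera stays clear of the cups.

```bash
cat >> h.py <<'E'
def tray_from(c,px,zs=20):
    W=np.array([on_z(c,p,zs)[:2] for p in px]) # order +x+y, +x-y, -x-y, -x+y
    yv=(W[0]-W[1])+(W[3]-W[2]);xv=(W[0]-W[3])+(W[1]-W[2])
    ya=np.arctan2(-yv[0],yv[1]);xa=np.arctan2(xv[1],xv[0])
    print("tray",W.mean(0).round(1),"yaw y/x",ya.round(3),xa.round(3),"size",(np.linalg.norm(yv)/2).round(),(np.linalg.norm(xv)/2).round())
    return W.mean(0),(ya*190+xa*110)/300
E
python3 - <<'E'
from h import *
v=np.load("w9.npy");c=camera_info("wrist");c["eye"]=v[:3];c["rotation"]=v[3:]
o,t=tray_from(c,[(191,50),(297,39),(299,104),(200,113)])
f=o-120*np.array([np.cos(t),np.sin(t)]);print("fin est",f.round(1),t.round(3))
print("fin top ends",on_z(c,(252,153),45).round(1),on_z(c,(248,108),45).round(1))
q=inverse_kinematics([f[0],f[1],11],quat(np.pi+t));print(q, inverse_kinematics(rail(-120,-177,11),quat(np.pi+RY)))
E
```

```text
tray [648.  15.] yaw y/x 0.092 0.087 size 188.0 109.0
fin est [528.5   4.2] 0.09
fin top ends [513.5   5.   45. ] [594.6  12.1  45. ]
[-0.20325554  0.45344501  1.83077272  0.          0.85737493 -1.86407596] [-0.48788049  0.45967465  1.81936563  0.          0.86255237 -1.98387681]
```

Run:
```python
from h import *
t=.09;q=quat(np.pi+t);f=[528.5,4.5]
move_to([f[0]-20,f[1],330],q);line_to([*f,120],q,250);line_to([*f,12],q,100,stop_force=15)
gripper_close(40);print(read_state()["width"],read_state()["position"],F())
qq=quat(np.pi+RY);g=rail(-120,-177,12)
line_to(g,qq,70);print(read_state()["width"],F(),read_state()["time"])
gripper_open();line_to([g[0],g[1],120],qq,150)
line_to([g[0]-20,g[1]+30,330],qq,250)
move_to([520,-60,400],quat(0))
c=camera_info("wrist");a=snapshot("wrist");cv2.imwrite("pics/w10.png",a);np.save("w10.npy",np.r_[c["eye"],c["rotation"]])
S=snapshot("scene");cv2.imwrite("pics/s10.png",S)
```

```text
11.852368595542883 [528.43368473   4.61361463  11.99060857] [-0.1 -0.1 -0. ]
11.870195802781835 [-0.4  0.7 -0.4] 77.975
```

View pics/w10.png

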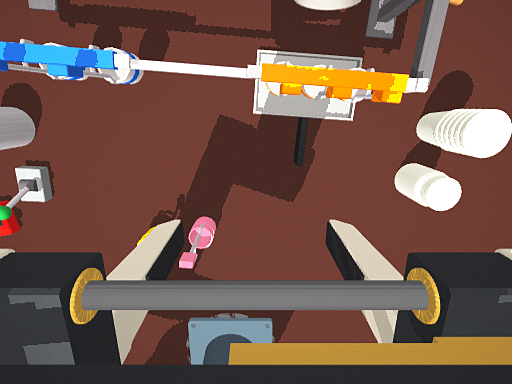

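Tray corners now read (257,50), (361,57), (353,119), (253,112). I'll compute the pose and the lever geometry from the fixed cameras.

Run:
```python
from h import *
v=np.load("w10.npy");c=camera_info("wrist");c["eye"]=v[:3];c["rotation"]=v[3:]
tray_from(c,[(257,50),(361,57),(353,119),(253,112)]);print("target",rail(0,-177,0),RY)
move_to([400,340,330],quat(np.pi/2))
c=camera_info("wrist");a=snapshot("wrist");cv2.imwrite("pics/w11.png",a);np.save("w11.npy",np.r_[c["eye"],c["rotation"]])
print(blobs(a,"green",40)[0],proj(c,[414,395,94]).round(1),camera_info("wrist")["eye"])
```

```text
tray [ 634.9 -155.2] yaw y/x -0.064 -0.05 size 189.0 107.0
target [np.float64(632.1727425619016), np.float64(-155.5050697874321), 0] -0.0748
[([202.1, 56.8], 312), ([264.6, 122.8], 249)] [[264.6 123.6]] [400.0559777  417.90701903 496.26070427]
```

View pics/w11.png

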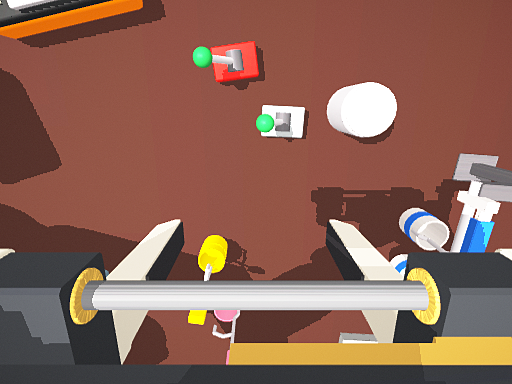

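The tray is within 3 mm and 0.02 rad of its target. The grey-based lever's ball is at (264.6,122.8) and its base is centred near (284,122), facing +x. I'll recheck the tray with a fixed camera, in case of the knock, and then throw the lever.

Run:
```python
from h import *
v=np.load("w11.npy");c=camera_info("wrist");c["eye"]=v[:3];c["rotation"]=v[3:]
B=np.array([on_z(c,p,18)[:2] for p in((262,107),(304,106),(304,137),(262,138))]);print(B.round(),B.mean(0).round(1))
ba=on_z(c,(264.6,122.8),94);print("ball",ba.round(1))
# tray moved since the check? compare scene pictures
s=snapshot("scene");o=cv2.imread("pics/s10.png");d=cv2.absdiff(s,o).max(2)[210:300,150:300]
print("changed px near tray",int((d>40).sum()))
gripper_close(20)
q=quat(0);y=float(ba[1])
line_to([370,y,200],q,250);line_to([370,y,84],q,200)
st=line_to([482,y,84],q,60,stop_force=15);print(st,read_state()["position"].round(1),F())
p=read_state()["position"];line_to([p[0]-30,y,84],q,100);line_to([p[0]-60,y,250],q,200)
print([r[0] for r in blobs(snapshot("scene"),"green",5)[0]],[r[0] for r in blobs(snapshot("side"),"green",5)[0]])
move_to([400,300,330],quat(np.pi/2));c=camera_info("wrist");w=snapshot("wrist");cv2.imwrite("pics/w12.png",w);g=blobs(w,"green",40)[0];print(g,[on_z(c,k[0],94).round() for k in g],read_state()["time"])
```

```text
[[412. 417.]
 [481. 419.]
 [484. 368.]
 [412. 367.]] [447.4 392.9]
ball [414.  396.1  94. ]
changed px near tray 2062
True [463.3 395.6  82.9] [-2.   0.4  0.8]
[[387.6, 205.7], [356.1, 226.5]] [[247.0, 283.9], [309.9, 316.7]]
[([201.2, 23.1], 371), ([316.7, 95.8], 291)] [array([330., 481.,  94.]), array([484., 393.,  94.])] 94.075
```

The lever went from x 414 to 484 against its stop. The scene difference near the tray could be the arm or a knock, so I'll check it.

Run:
```python
from h import *
move_to([520,-60,400],quat(0))
c=camera_info("wrist");a=snapshot("wrist");cv2.imwrite("pics/w13.png",a);np.save("w13.npy",np.r_[c["eye"],c["rotation"]])
d=cv2.absdiff(a,cv2.imread("pics/w10.png")).max(2)[40:175,235:375];print(int((d>40).sum()))
cv2.imwrite("pics/s13.png",cv2.resize(snapshot("scene")[140:300,110:430],None,fx=2.4,fy=2.4))
cv2.imwrite("pics/fin.png",np.hstack([a[:210,:500],]))
```

```text
1122
```

View pics/w13.png

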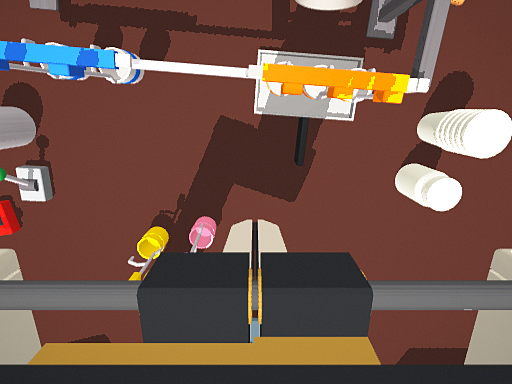

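Run:
```python
from h import *
a=cv2.imread("pics/w10.png",0).astype(np.float32);b=cv2.imread("pics/w13.png",0).astype(np.float32)
for n,(r0,r1,c0,c1) in {"fin":(112,175,270,335),"strip/rail":(50,90,130,255),"cans":(105,220,390,512)}.items(): print(n,cv2.phaseCorrelate(a[r0:r1,c0:c1],b[r0:r1,c0:c1]))
v=np.load("w13.npy");c=camera_info("wrist");c["eye"]=v[:3];c["rotation"]=v[3:]
tray_from(c,[(258,50),(363,58),(354,120),(254,112)])
```

```text
fin ((0.11112902224225962, 0.10397156825966292), 0.970613184488482)
strip/rail ((1.226548062019127, 0.001208405302076443), 0.9979343476295471)
cans ((1.0676210321253592, 0.3084662979752153), 0.9768153270721436)
tray [ 634.2 -156.1] yaw y/x -0.071 -0.055 size 190.0 108.0
```

View pics/s13.png

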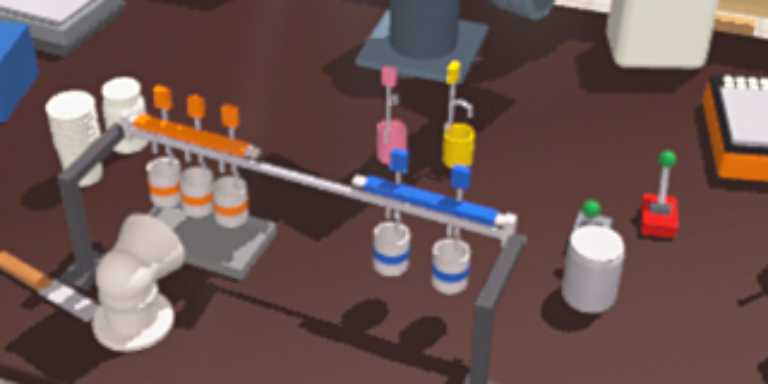

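The cups hang under their strips, the tray has not moved, the lever is over and the bystanders are in place, so I'm handing in.

```bash
python3 -c "
from workcell import *
finish_job();print(read_state()['time'])"
```

```text
the job is handed in; nothing more can be done
the job is handed in; nothing more can be done
```

The job is done and was handed in at about 95 s of robot time. All three orange cups hang under the orange strip and both blue cups under the blue strip. The tray was dragged under the orange strip with its handle towards the robot, and the grey-based green lever was thrown last.

- **Cups:** the last scene picture shows all five hanging below their strips.
- **Tray:** the last measurement puts its centre about 2 mm from the target and its yaw within about 0.02 rad. I saw no sign of a knock.
- **Lever:** its tip moved from x = 414 to 484 mm, stopping on the push's force limit. That is about 70 mm, a little less than the 77 mm I expected for a full throw. I took it as at its end stop but did not measure the joint angle.
- **Left alone:** the jar, can, cup stack, the pink and yellow cups and the red-based lever appear unmoved.

One check disagreed. A picture comparison just before the lever throw showed changes near the tray, and I threw the lever before looking into it. A wrist view afterwards showed the tray unmoved, with its fin shifted only about 0.1 pixel. I put the changes down to the arm and its shadow.

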